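# Vial carrier from the locking hook into the autosampler

### The arm

A 6-joint arm with a two-finger parallel gripper is mounted at the origin on the work surface. World frame = base frame: x ahead of the robot, y to its left, z up, the work surface at z = 0. Lengths are in m, angles in rad, forces in N, time in s.
With the tool pointing down it reaches from about 0.35 to 0.975 m from the base axis. Payload 7.1 kg.
Tool frame: the origin (TCP) lies midway between the tips of the shut fingers; the grasp point (between the pads) lies 19 mm behind it (grip_depth is the distance from the TCP to the grasp point, in m); z points along the fingers, y is the line along which they close (so a half turn about z gives the same grasp; the last joint's range is limited). The gripper opens to 88 mm and grips with 3 to 60 N. Pads are 20 mm wide; open, the fingers measure 115 mm over their backs; the gripper's body (75 mm by 178 mm) begins 61 mm behind the grasp point.
Start: joints at [1.169, 0.423, 1.63, -0, 1.089, -0.019], TCP at [0.233, 0.58, 0.223] pointing down, gripper open.
Joint ranges: [-3, 3], [-0.9, 2.11], [0.09, 2.58], [-1.31, 4.45], [0.11, 2.69], [-2.54, 2.54]. Speed limits (rad/s): [2.39, 2.39, 3.01, 3.14, 3.14, 3.14].

### API

Orientations are given as a unit quaternion [w, x, y, z].
In Python, from station import * gives the robot as it stands.
- The arm moves only by the tool arm_command, never from a script. Its argument "increments" is one flat list of numbers, 5 for each row, row after row: the closure, from -1 (fully open) to 1 (shut), so that 0 is half open, then the shift along the tool's x, y, z scaled (see below), then the turn about the tool's z scaled (see below). A call has 1 to 12 rows; each row is the pose to reach, as a shift and turn from the pose commanded when the call began, along the tool's axes at that moment; what a row does not reach only later rows make up. The controller multiplies each number of a shift by 1 m and each number of a turn by 90 degrees. A row lasts 1/10 s, in which the tool goes at most 50 mm and 8.59 degrees, less where a joint would pass 70% of its speed; a pose out of reach is approached as far as the arm can. A call with a number of a shift or a turn outside -1 to 1 is refused whole. A call with a gripper value outside its range is refused whole. The fingers move at their own pace and stop on an object; "squeeze" is the grip in N (left out, the last holds). Time passes only in rows, so rows that repeat a pose let the fingers close. It gives the time, the measured TCP pose, the force, the opening and the grip force at its end, in the units of the state.
- read_state(): the state, without advancing time (a new reading comes with each control period).
- get_image(name): name is "scene" or "side" or "wrist"; returns the picture (384x512x3 uint8, red, green, blue); there is no depth.
- camera_model(name): a dict with "mtx" (3x3 intrinsics, pixels), "R" (3x3) and "t" (3): a world point X has camera coordinates R X + t. Camera axes: x right, y down, z forward; pixel columns grow to the right and rows downward; lengths in m; the calibration is good to about 2 mm. A picture is of the moment at which its call begins: read the wrist's pose just before it. camera_model takes no time and is no camera call; for the wrist camera it gives the pose at the moment of the call.
- sign_off(): hands the job in; it is judged then, once.
The state is a dict: "time_s": time; "q": joint angles; "joint_velocities": joint speeds; "joint_efforts": joint torques, N m; "eef_pos": TCP position; "eef_rot": TCP orientation; "ft_force": force on the tool from outside, world axes, zero at the start; "torque": the same for the moment, N m; "opening": finger opening in m; "gripper_force": force on a finger pad.
Only numpy, scipy, OpenCV 4.12 (cv2) and the standard library are available. Lean on these libraries where they do the work, as an engineer would, in place of code of your own. Each camera call takes 0.05 s, during which the arm holds its last target. There are 200 camera calls.

### The job

Take the vial carrier off its locking hook on the drip stand and load it into the empty bay of the autosampler: holding it by its tab, press its crossbar gently back against the hook's sprung keeper until the bar is free of the lips above it, keep the keeper pressed while you lift the carrier off, then set it upright and fully home in the bay and let go. Do not force the hook, do not drop or tip the carrier, and leave the other carriers and the things on the bench where they are.

Things in the scene. Friction and masses are not known exactly. Their poses are not given: they have to be found in the camera images.
- hook: Steel drip stand with the locking hook, fixed. Origin on the table; z up; the hook's open front looks along the stand's -x (roughly to the robot). Base x=-115 to 75, y=-110 to 110 mm, 12 thick; post and beam x=35 to 55, up to z=147. Two level arms at y=-34 and 34, 8 wide, tops at z=135, from the beam to x=-62, carry the carrier's crossbar. It stands at most 22 N from the robot or the carrier.
- hook_mouth (a point): Midway between the arms, level with their tops, at the inner face of their upturned tips (stand x=-52, z=135 mm); axes as the stand's. The tips are 14 high. From each a lip 4 thick reaches back (+x) over the crossbar, its underside 10 above the arm, ending at nominally x=-37.5: the crossbar cannot rise while under the lips. It comes out by going back (+x) beyond the lips' ends, then up past the tips, then out forward (-x).
- keeper (a joint): Travel of the sprung keeper, m: a dark bar 84 wide (y), 8 high, 1 to 9 mm over the arms, behind the crossbar; 0 = forward (front face nominally x=-35.5), grows as it is pressed back (+x); about 4 N at first, 9 N at 0.008, hard stop at 0.0105. Beyond 0.008 the crossbar is clear of the lips; let go, it springs forward. Keeper and lips together may sit up to 3.5 mm nearer or farther in x: feel for it.
- carrier: Vial carrier hanging in the hook, 0.2-0.4 kg. Origin: middle of underside, z up. Grey block 44 (x) x 70 (y) x 34 mm, six capped vials (to z=46). A steel stem (10 x 24 mm) rises from its middle to a crossbar along y, 84 long, 10 wide (x), z=100 to 108, and a grip tab above it. Hung, the crossbar lies across the two arms behind their tips, its x along the stand's x.
- carrier_bar (a point): Middle of the crossbar's underside (z=100 mm in the carrier); it rests on the arms' tops.
- carrier_tab (a point): Middle of the carrier's grip tab (z=134 mm in the carrier): 24 mm wide (y), 12 mm thick (x), from z=108 to 154.
- bay: Empty bay of the autosampler, a white block 68 (x) x 87 (y) x 28 mm. Origin: middle of its underside, 12 mm above the table. Pocket 49 (x) x 75 (y), 20 deep, floor at z=8 mm in the bay, 3 mm chamfered mouth; carrier's long side along y, either way round. The two other bays beside it along y (100 mm apart) hold carriers; the empty one may be any of the three. A 72 mm high housing stands 65 mm beyond in x.
- carrier_b: A carrier of the same kind standing in another bay; leave alone. Origin: middle of its underside.
- carrier_c: Another such carrier in the third bay; leave alone. Origin: middle of its underside.
- small_jar: Small jar, 34 mm wide, 45 mm tall, on the stand's base plate beside the post; leave alone. Origin: underside.
- beaker: Glass beaker, 70 mm wide, 90 mm tall, on the bench; leave alone. Origin: underside.
- reagent: White bottle, 72 mm wide, 150 mm tall; leave alone. Origin: underside.
- spatula: Spatula, 200 mm long, lying on the bench; leave alone.
- tip_box: Clear plastic box 85 x 120 x 60 mm; leave alone. Origin: underside.
- mouse: Computer mouse 100 x 60 x 24 mm; leave alone. Origin: underside.
Not all that is in view belongs to the job. What is shaped like the carrier but red is not meant.

How it is judged:
By the outcome, as a careful person would: the job done as asked, in the order asked, and still so for the second after the job is handed in, with the robot touching nothing.
It also fails if it takes over 69 s, if anything falls off the work surface, if the arm or the gripper's body presses on something with over 40 N, if the wrist force passes 120 N, or if a joint passes its speed limit or range.

## Working session

There is one attempt and no reset: what is moved stays moved. The work goes in short steps, Python scripts to look and compute and a tool call to move; the robot and the scene stay as the last step left them, time stands still between calls to the robot, and variables do not carry over. Pictures are saved under pics/ and viewed, at most 10 in all, crops included, and the job is handed in when it is done.

Besides the shell and the picture viewer there is one more tool, called after "Call:" by a JSON object that holds its "api" and its "payload", one argument or row to a line. arm_command: Moves the arm, as the interface text tells. Shifts and turns lie within -1 to 1; 1 stands for 1 m of shift or 90 degrees of turn. Its arguments: {"type":"object","properties":{"increments":{"type":"array"},"squeeze":{"type":"number"}},"required":["increments"]}

```bash
mkdir -p pics; ls; python3 - <<'E'
from station import *
import cv2,numpy as np
s=read_state();print({k:np.round(v,3) for k,v in s.items()})
ims=[]
for n in("scene","side","wrist"):
    im=get_image(n);cv2.imwrite(f"pics/{n}0.png",im[:,:,::-1]);np.save(f"pics/{n}0.npy",im)
    c=camera_model(n);print(n,np.round(c["mtx"],1).tolist(),np.round(c["R"],3).tolist(),np.round(c["t"],3))
    np.savez(f"pics/{n}0cam.npz",**c)
E
```

```text
pics
{'time_s': np.float64(0.0), 'q': array([ 1.169,  0.424,  1.631,  0.   ,  1.089, -0.019]), 'joint_velocities': array([-0.   ,  0.001,  0.002, -0.   ,  0.   ,  0.001]), 'joint_efforts': array([ 1.0000e-03, -5.4463e+01, -2.7366e+01,  6.4000e-02,  2.3000e-02,
       -0.0000e+00]), 'eef_pos': array([0.233, 0.579, 0.222]), 'eef_rot': array([-0.   ,  0.19 ,  0.982, -0.001]), 'ft_force': array([0.238, 0.068, 0.563]), 'torque': array([0.029, 0.018, 0.019]), 'gripper_force': np.float64(0.0), 'opening': np.float64(0.088)}
scene [[394.8, 0.0, 254.5], [0.0, 394.8, 189.3], [0.0, 0.0, 1.0]] [[0.838, 0.546, 0.014], [0.453, -0.681, -0.574], [-0.304, 0.487, -0.818]] [-0.483 -0.175  1.608]
side [[378.7, 0.0, 255.6], [0.0, 378.7, 184.7], [0.0, 0.0, 1.0]] [[-0.997, -0.073, 0.008], [-0.047, 0.557, -0.829], [0.056, -0.827, -0.559]] [0.587 0.123 1.25 ]
wrist [[272.8, 0.0, 252.4], [0.0, 272.8, 189.8], [0.0, 0.0, 1.0]] [[0.373, 0.928, -0.001], [0.887, -0.357, 0.293], [0.272, -0.111, -0.956]] [-0.625 -0.035  0.392]
```

```bash
python3 - <<'E'
import cv2
for n in("scene","side"):
    cv2.imwrite(f"pics/{n}0b.png",cv2.resize(cv2.imread(f"pics/{n}0.png"),(800,600),interpolation=cv2.INTER_CUBIC))
E
```

```text
(no output)
```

View pics/scene0b.png

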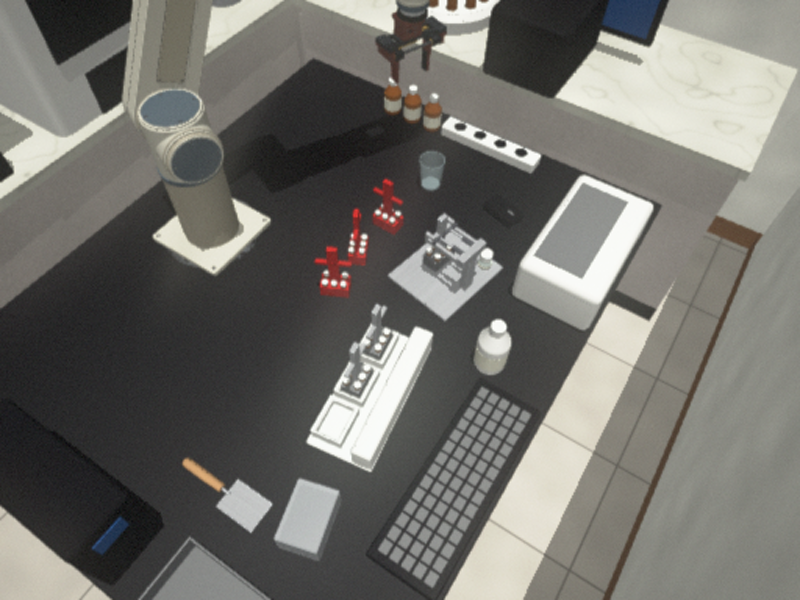

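View pics/side0b.png

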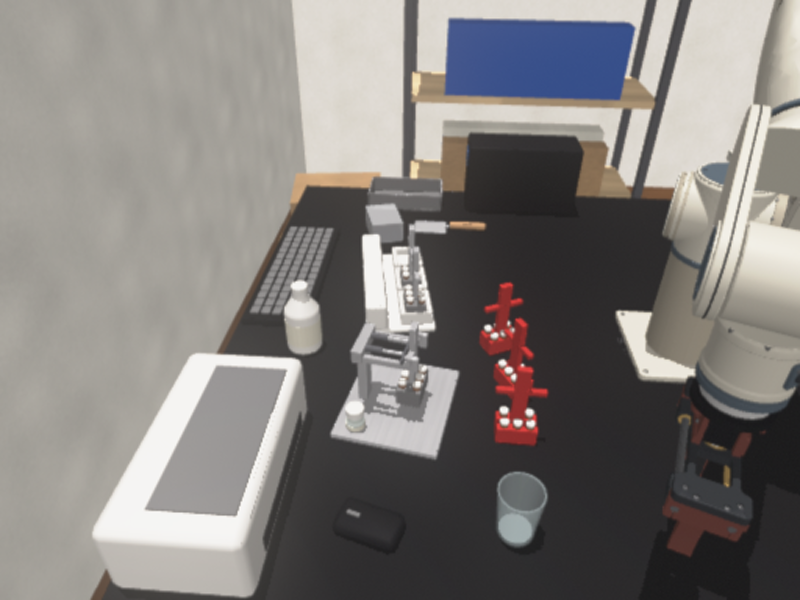

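Scene view (800×600 px): the stand's base corners are near (390,273), (445,318) and (502,268). The empty bay is near (337,422), with carriers in the bays at (357,380) and (378,345). The side view shows the stand at (400,400), the jar at (355,415) and the beaker at (521,510). I'll cast rays for rough poses.

```bash
cat > h.py <<'E'
import numpy as np,cv2
def load(n):
    return dict(np.load(f"pics/{n}cam.npz"))
def cast(c,uv,z):
    d=c["R"].T@np.linalg.inv(c["mtx"])@np.array([uv[0],uv[1],1.]); o=-c["R"].T@c["t"]
    return o+d*(z-o[2])/d[2]
def ray(c,uv):
    d=c["R"].T@np.linalg.inv(c["mtx"])@np.array([uv[0],uv[1],1.]); return -c["R"].T@c["t"],d/np.linalg.norm(d)
def tri(rs):
    A=sum(np.eye(3)-np.outer(d,d) for o,d in rs);b=sum((np.eye(3)-np.outer(d,d))@o for o,d in rs);return np.linalg.solve(A,b)
def proj(c,X):
    p=c["mtx"]@(c["R"]@np.asarray(X)+c["t"]);return p[:2]/p[2]
E
python3 - <<'E'
from h import *
c=load("scene0");k=1.5625;s=load("side0")
for n,uv,z in [("baseL",(390,273),.012),("baseB",(445,318),.012),("baseR",(502,268),.012),("bayempty centre",(339,421),.03),("bay whiteL",(309,440),.012),("b",(357,380),.046),("c",(378,345),.046),("tabb",(355,348),.18),("tabc",(377,312),.18)]:
    print(n,np.round(cast(c,np.array(uv)/k,z),3))
for n,uv,z in [("sideTL?",(360,360),.012),("R",(458,370),.012),("BR",(437,455),.012),("BL",(333,435),.012),("bayend near",(433,328),.012)]:
    print(n,np.round(cast(s,np.array(uv)/k,z),3))
E
```

```text
baseL [0.47  0.129 0.012]
baseB [0.65  0.09  0.012]
baseR [0.693 0.296 0.012]
bayempty centre [ 0.602 -0.261  0.03 ]
bay whiteL [ 0.569 -0.323  0.012]
b [ 0.583 -0.169  0.046]
c [ 0.572 -0.074  0.046]
tabb [ 0.585 -0.168  0.18 ]
tabc [ 0.573 -0.075  0.18 ]
sideTL? [0.66  0.11  0.012]
R [0.464 0.124 0.012]
BR [0.501 0.339 0.012]
BL [0.682 0.309 0.012]
bayend near [ 0.517 -0.007  0.012]
```

Call:
{"api": "arm_command", "payload": {
  "increments": [-1,0,0,-0.09,0,-1,0,0,-0.09,0,-1,-0.43,-0.214,-0.09,0.87,-1,-0.43,-0.214,-0.09,0.87,-1,-0.43,-0.214,-0.09,0.87,-1,-0.43,-0.214,-0.09,0.87,-1,-0.43,-0.214,-0.09,0.87,-1,-0.43,-0.214,-0.09,0.87,-1,-0.43,-0.214,-0.09,0.87,-1,-0.43,-0.214,-0.09,0.87,-1,-0.43,-0.214,-0.09,0.87,-1,-0.43,-0.214,-0.09,0.87]
}}

```text
time_s: 1.35
eef_pos: [0.5541, 0.2178, 0.3125]
eef_rot: [0.0, 0.769, 0.639, -0.0]
ft_force: [0.2, 1.4, 0.3]
opening: 0.0879
gripper_force: 0.0
```

Call:
{"api": "arm_command", "payload": {
  "increments": [-1,0,0,0,0,-1,0,0,0,0,-1,0,0,0,0,-1,0,0,0,0]
}}

```text
time_s: 1.75
eef_pos: [0.5516, 0.2217, 0.3127]
eef_rot: [-0.0, 0.767, 0.642, -0.0]
ft_force: [-0.5, -0.2, 0.4]
opening: 0.0878
gripper_force: 0.0
```

```bash
cat >> h.py <<'E'
def snap(tag,*names):
    from station import read_state,get_image,camera_model
    s=read_state();w,x,y,z=s["eef_rot"]
    ty=np.array([2*(x*y-w*z),1-2*(x*x+z*z)])
    print("t",round(float(s["time_s"]),2),"tcp",np.round(s["eef_pos"],4),"tool-y yaw",round(float(np.degrees(np.arctan2(ty[1],ty[0]))),2),"F",np.round(s["ft_force"],1),"op",round(float(s["opening"]),4))
    for n in names:
        c=camera_model(n);im=get_image(n)[:,:,::-1]
        cv2.imwrite(f"pics/{n}{tag}.png",im);np.savez(f"pics/{n}{tag}cam.npz",**c)
        cv2.imwrite(f"pics/{n}{tag}b.png",cv2.resize(im,(800,600),interpolation=cv2.INTER_CUBIC))
E
python3 -c "
from h import *
snap('1','wrist')"
```

```text
t 1.75 tcp [0.5516 0.2217 0.3127] tool-y yaw -10.13 F [-0.5 -0.2  0.4] op 0.0878
```

View pics/wrist1b.png

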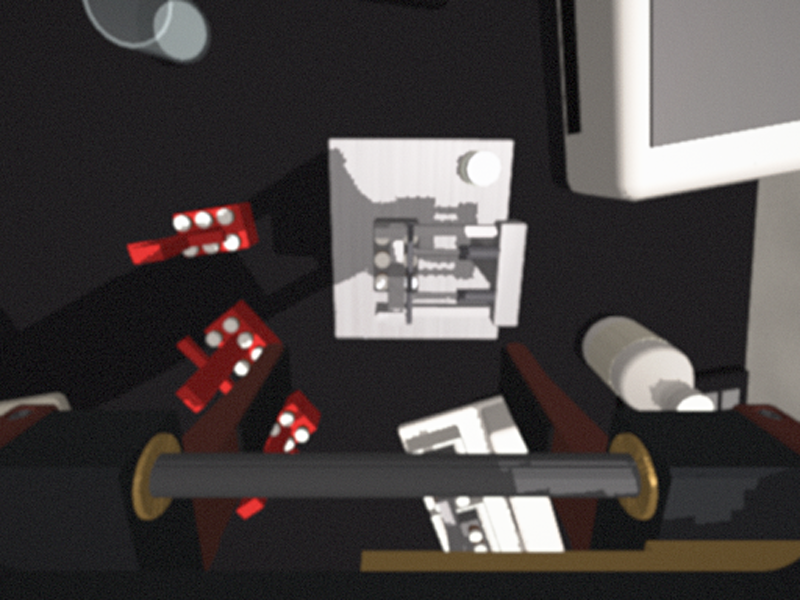

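The wrist view shows the stand squarely: base corners at (330,140), (513,140) and (336,338). The carrier's vials are near (383,255), the tab near (397,292) and the crossbar near (410,270). I'll zoom in on the hook.

```bash
python3 - <<'E'
from h import *
c=load("wrist1");k=1.5625
P=[cast(c,np.array(p)/k,.012) for p in[(330,140),(513,139),(336,338),(497,338)]]
print(np.round(P,4))
a=P[0]-P[2];b=P[1]-P[0];d=P[3]-P[2]
print("yaw from front edge",np.degrees(np.arctan2(a[1],a[0]))-90,np.linalg.norm(a),"top",np.degrees(np.arctan2(b[1],b[0])),np.linalg.norm(b),"bot",np.degrees(np.arctan2(d[1],d[0])),np.linalg.norm(d))
im=cv2.imread("pics/wrist1.png")[128:218,205:345]
cv2.imwrite("pics/crop1.png",cv2.resize(im,None,fx=5.6,fy=5.6,interpolation=cv2.INTER_CUBIC))
E
```

```text
[[0.5048 0.3385 0.012 ]
 [0.6889 0.3066 0.012 ]
 [0.4639 0.1242 0.012 ]
 [0.6496 0.0911 0.012 ]]
yaw from front edge -10.814270050770034 0.21813720913968315 top -9.826737837012658 0.18679489767329618 bot -10.091930274295127 0.18861929077839273
```

View pics/crop1.png

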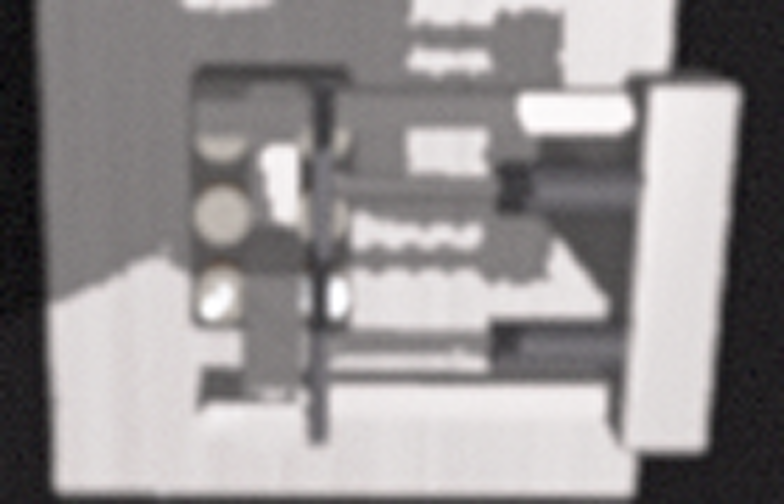

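The crop shows the tab at crop x≈245–300, y≈265–395. The dark keeper bar is at x≈308–328, and the arms are at y≈190 and 345.

```bash
python3 - <<'E'
from h import *
c=load("wrist1")
a=np.radians(-10.3);U=np.array([[np.cos(a),np.sin(a)],[-np.sin(a),np.cos(a)]]);O=np.array([.5965,.2115])
st=lambda X:np.round(1000*(U@(X[:2]-O)),1)
px=lambda x,y:np.array([205+x/5.6,128+y/5.6])
for n,p,z in [("tabTL far",(245,395),.189),("tabR far",(300,395),.189),("tab near L",(245,262),.189),("keeperfront",(308,260),.144),("keeper back",(328,260),.144),("keeper end",(318,442),.144),("keeper end far",(318,85),.144),("beamtop L",(645,260),.147),("beam R",(728,260),.147),("beam top end",(690,85),.147),("beam bot end",(680,452),.147)]:
    X=cast(c,px(*p),z);print(n,np.round(X,4),st(X))
E
```

```text
tabTL far [0.5442 0.2065 0.189 ] [-50.6 -14.2]
tabR far [0.5549 0.2046 0.189 ] [-39.7 -14.2]
tab near L [0.549  0.2332 0.189 ] [-50.6  12.8]
keeperfront [0.5603 0.2203 0.144 ] [-37.2   2.2]
keeper back [0.5647 0.2195 0.144 ] [-32.7   2.2]
keeper end [0.5553 0.1772 0.144 ] [-34.4 -41.1]
keeper end far [0.5689 0.2581 0.144 ] [-35.5  40.9]
beamtop L [0.6336 0.208  0.147 ] [37.1  3.2]
beam R [0.6516 0.2047 0.147 ] [55.5  3.2]
beam top end [0.647  0.2446 0.147 ] [43.8 41.6]
beam bot end [0.6368 0.1614 0.147 ] [ 48.6 -42.1]
```

Call:
{"api": "arm_command", "payload": {
  "increments": [-1,-0.0027,0.001,0.03,0,-1,-0.0027,0.001,0.06,0.002,-1,-0.0027,0.001,0.09,0.002,-1,-0.0027,0.001,0.11,0.002,-1,-0.0027,0.001,0.125,0.002,-1,-0.0027,0.001,0.14,0.002,-1,-0.0027,0.001,0.15,0.002,-1,-0.0027,0.001,0.157,0.002,-1,-0.0027,0.001,0.162,0.002,-1,-0.0027,0.001,0.162,0.002,-1,-0.0027,0.001,0.162,0.002,-1,-0.0027,0.001,0.162,0.002]
}}

```text
time_s: 3.0
eef_pos: [0.5533, 0.2179, 0.1513]
eef_rot: [0.0, 0.768, 0.64, 0.001]
ft_force: [0.6, 0.1, -0.1]
opening: 0.0879
gripper_force: 0.0
```

```bash
python3 -c "
from h import *
snap('2','wrist')"
```

```text
t 3.0 tcp [0.5533 0.2179 0.1513] tool-y yaw -10.42 F [ 0.6  0.1 -0.1] op 0.0879
```

View pics/wrist2b.png

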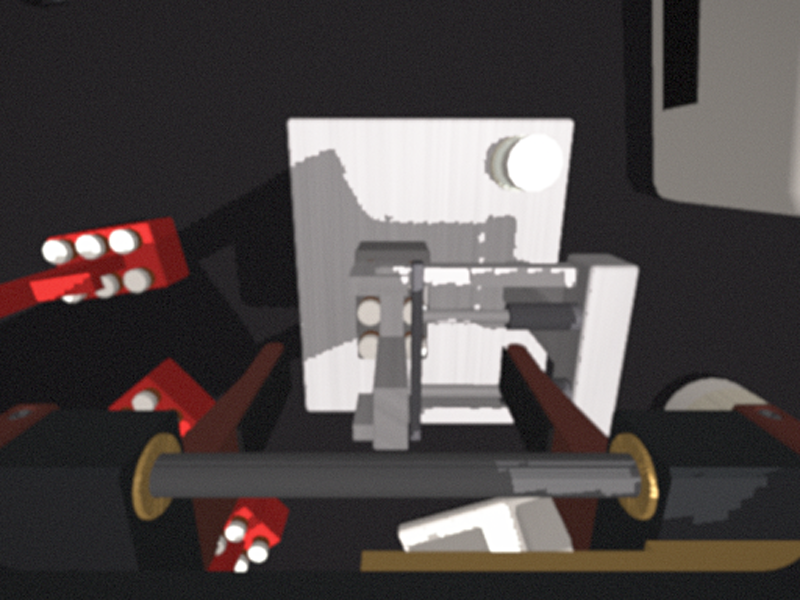

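The tab is centred between the fingers: its top spans x 374–408, y 390–448, and the keeper is just behind it at x≈417. Closing the gripper now.

Call:
{"api": "arm_command", "payload": {
  "increments": [1,0,0,0,0,1,0,0,0,0,1,0,0,0,0,1,0,0,0,0,1,0,0,0,0,1,0,0,0,0,1,0,0,0,0,1,0,0,0,0,1,0,0,0,0,1,0,0,0,0],
  "squeeze": 30
}}

```text
time_s: 4.05
eef_pos: [0.5526, 0.2178, 0.1506]
eef_rot: [-0.0, 0.768, 0.64, -0.0]
ft_force: [-2.6, 0.9, 1.9]
opening: 0.0116
gripper_force: 30.3
```

Call:
{"api": "arm_command", "payload": {
  "increments": [1,0,0.001,0,0,1,0,0.002,0,0,1,0,0.003,0,0,1,0,0.003,0,0,1,0,0.003,0,0,1,0,0.003,0,0]
}}

```text
time_s: 4.65
eef_pos: [0.5546, 0.2174, 0.1506]
eef_rot: [-0.001, 0.768, 0.64, -0.001]
ft_force: [-6.1, 1.7, 4.8]
opening: 0.0117
gripper_force: 30.0
```

```bash
python3 -c "
from h import *
snap('3')"
```

```text
t 4.65 tcp [0.5546 0.2174 0.1506] tool-y yaw -10.42 F [-6.1  1.7  4.8] op 0.0117
```

Call:
{"api": "arm_command", "payload": {
  "increments": [1,0,0,-0.0007,0,1,0,0.001,-0.0007,0,1,0,0.002,-0.0007,0,1,0,0.002,-0.0007,0,1,0,0.002,-0.0007,0,1,0,0.002,-0.0007,0]
}}

```text
time_s: 5.25
eef_pos: [0.5563, 0.217, 0.1507]
eef_rot: [-0.001, 0.768, 0.64, -0.001]
ft_force: [-6.0, 2.1, -0.4]
opening: 0.0117
gripper_force: 30.0
```

```bash
python3 -c "
from h import *
snap('3')"
```

```text
t 5.25 tcp [0.5563 0.217  0.1507] tool-y yaw -10.42 F [-6.   2.1 -0.4] op 0.0117
```

Call:
{"api": "arm_command", "payload": {
  "increments": [1,0,0.001,0,0,1,0,0.002,0,0,1,0,0.003,0,0,1,0,0.004,0,0,1,0,0.004,0,0,1,0,0.004,0,0]
}}

```text
time_s: 5.85
eef_pos: [0.5596, 0.2164, 0.1507]
eef_rot: [-0.001, 0.768, 0.64, -0.002]
ft_force: [-8.2, 2.3, 2.2]
opening: 0.0116
gripper_force: 30.0
```

```bash
python3 -c "
from h import *
snap('4')"
```

```text
t 5.85 tcp [0.5596 0.2164 0.1507] tool-y yaw -10.43 F [-8.2  2.3  2.2] op 0.0116
```

Call:
{"api": "arm_command", "payload": {
  "increments": [1,0,0.0005,-0.0004,0,1,0,0.001,-0.0004,0,1,0,0.0015,-0.0004,0,1,0,0.0015,-0.0004,0,1,0,0.0015,-0.0004,0]
}}

```text
time_s: 6.35
eef_pos: [0.5607, 0.2161, 0.1507]
eef_rot: [-0.002, 0.768, 0.64, -0.002]
ft_force: [-8.6, 3.4, 0.6]
opening: 0.0122
gripper_force: 30.0
```

```bash
python3 -c "
from h import *
snap('5','wrist')
im=cv2.imread('pics/wrist5.png')[140:310,190:400]
cv2.imwrite('pics/crop5.png',cv2.resize(im,None,fx=3.5,fy=3.5,interpolation=cv2.INTER_CUBIC))"
```

```text
t 6.35 tcp [0.5607 0.2161 0.1507] tool-y yaw -10.42 F [-8.6  3.4  0.6] op 0.0122
```

View pics/crop5.png

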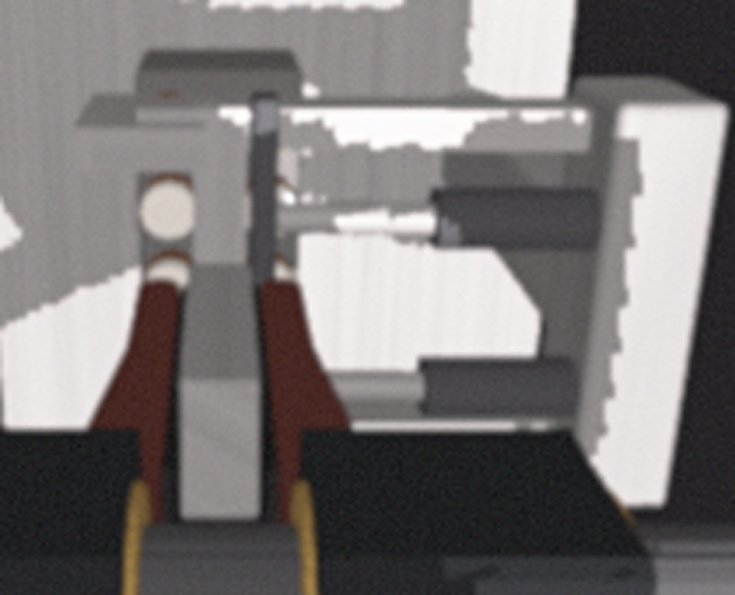

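The crop shows the crossbar at x≈195–248, against the keeper at x≈250. The lip ends at x≈205, so the bar is almost clear. I'll press slightly further.

Call:
{"api": "arm_command", "payload": {
  "increments": [1,0,0.0006,0,0,1,0,0.0012,0,0,1,0,0.0012,0,0,1,0,0.0012,0,0]
}}

```text
time_s: 6.8
eef_pos: [0.5617, 0.2159, 0.1507]
eef_rot: [-0.002, 0.768, 0.64, -0.002]
ft_force: [-7.8, 3.6, 1.1]
opening: 0.0121
gripper_force: 30.0
```

```bash
python3 -c "
from h import *
snap('6')"
```

```text
t 6.8 tcp [0.5617 0.2159 0.1507] tool-y yaw -10.43 F [-7.8  3.6  1.1] op 0.0121
```

```bash
python3 - <<'E'
from h import *
snap('6','wrist')
a=np.radians(-10.3);U=np.array([[np.cos(a),np.sin(a)],[-np.sin(a),np.cos(a)]]);O=np.array([.5965,.2115])
st=lambda X:np.round(1000*(U@(X[:2]-O)),1)
c=load("wrist5");px=lambda x,y:np.array([190+x/3.5,140+y/3.5])
for n,p,z in[("keeper f",(250,180),.144),("keeper b",(277,180),.144),("bar front",(195,200),.143),("lip end",(205,140),.149),("lip tip far L",(78,122),.149)]:print(n,st(cast(c,px(*p),z)))
c=load("wrist2")
for n,p,z in[("w2 keeper f",(412,330),.144),("keeper b",(423,330),.144)]:print(n,st(cast(c,np.array(p)/1.5625,z)))
im=cv2.imread('pics/wrist6.png')[155:225,195:300]
cv2.imwrite('pics/crop6.png',cv2.resize(im,None,fx=7.5,fy=7.5,interpolation=cv2.INTER_CUBIC))
E
```

```text
t 6.8 tcp [0.5617 0.2159 0.1507] tool-y yaw -10.43 F [-7.8  3.6  1.1] op 0.0121
keeper f [-30.7  26.9]
keeper b [-25.6  26.9]
bar front [-40.9  22.7]
lip end [-38.8  36. ]
lip tip far L [-61.3  39.3]
w2 keeper f [-36.5  13.4]
keeper b [-31.8  13.3]
```

View pics/crop6.png

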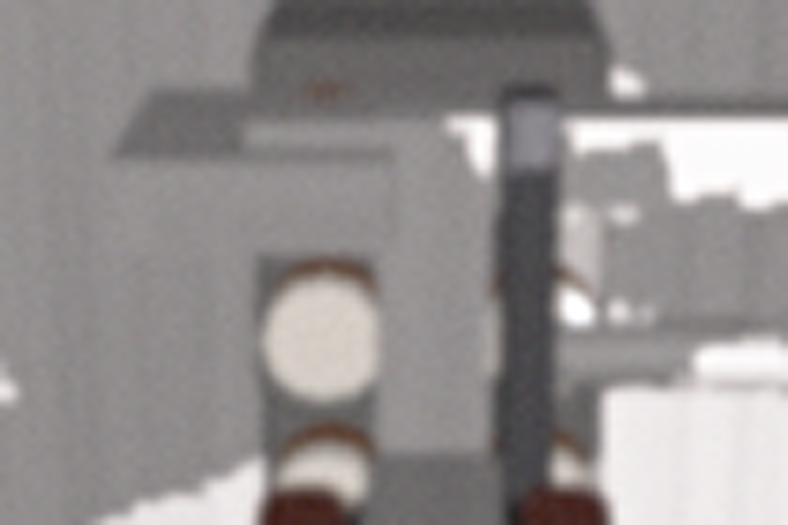

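```bash
python3 - <<'E'
from h import *
a=np.radians(-10.3);U=np.array([[np.cos(a),np.sin(a)],[-np.sin(a),np.cos(a)]]);O=np.array([.5965,.2115])
st=lambda X:np.round(1000*(U@(X[:2]-O)),1)
c=load("wrist6");px=lambda x,y:np.array([195+x/7.5,155+y/7.5])
for n,p,z in[("keeper f",(497,250),.144),("keeper b",(555,250),.144),("bar front",(380,350),.143),("bar back",(492,350),.143),("lip end",(393,157),.149),("lip tip L",(115,157),.149)]:print(n,st(cast(c,px(*p),z)))
E
```

```text
keeper f [-29.7  29. ]
keeper b [-24.7  29. ]
bar front [-40.   19.5]
bar back [-30.1  19.5]
lip end [-38.5  38.6]
lip tip L [-61.5  38.6]
```

Call:
{"api": "arm_command", "payload": {
  "increments": [1,0,0.0005,-0.0002,0,1,0,0.001,-0.0002,0,1,0,0.001,-0.0002,0,1,0,0.001,-0.0002,0]
}}

```text
time_s: 7.25
eef_pos: [0.5624, 0.2158, 0.1507]
eef_rot: [-0.002, 0.768, 0.64, -0.002]
ft_force: [-9.1, 3.1, -0.4]
opening: 0.0118
gripper_force: 30.0
```

```bash
python3 -c "
from h import *
for i in range(1): snap('7','wrist')"
```

```text
t 7.25 tcp [0.5624 0.2158 0.1507] tool-y yaw -10.43 F [-9.1  3.1 -0.4] op 0.0118
```

Call:
{"api": "arm_command", "payload": {
  "increments": [1,0,0.0006,0,0,1,0,0.0013,0,0,1,0,0.0017,0,0,1,0,0.0017,0,0,1,0,0.0017,0,0]
}}

```text
time_s: 7.8
eef_pos: [0.5638, 0.2155, 0.1507]
eef_rot: [-0.002, 0.768, 0.64, -0.003]
ft_force: [-9.3, 4.4, 1.4]
opening: 0.012
gripper_force: 30.0
```

```bash
python3 -c "
from h import *
for i in range(1): snap('8','wrist')"
```

```text
t 7.8 tcp [0.5638 0.2155 0.1507] tool-y yaw -10.43 F [-9.3  4.4  1.4] op 0.012
```

Call:
{"api": "arm_command", "payload": {
  "increments": [1,0,0.0005,0,0,1,0,0.0005,-0.001,0,1,0,0.0005,-0.002,0,1,0,0.0005,-0.003,0,1,0,0.0005,-0.0035,0,1,0,0.0005,-0.0035,0]
}}

```text
time_s: 8.45
eef_pos: [0.5636, 0.2146, 0.1531]
eef_rot: [-0.002, 0.768, 0.64, -0.004]
ft_force: [-8.9, 1.7, -5.7]
opening: 0.0118
gripper_force: 30.0
```

```bash
python3 -c "
from h import *
for i in range(1): snap('9')"
```

```text
t 8.45 tcp [0.5636 0.2146 0.1531] tool-y yaw -10.43 F [-8.9  1.7 -5.7] op 0.0118
```

Call:
{"api": "arm_command", "payload": {
  "increments": [1,0,0.0005,-0.0005,0,1,0,0.0005,-0.001,0,1,0,0.0005,-0.0015,0,1,0,0.0005,-0.0015,0]
}}

```text
time_s: 8.85
eef_pos: [0.5638, 0.2144, 0.1542]
eef_rot: [-0.002, 0.768, 0.64, -0.004]
ft_force: [-10.3, 2.0, -7.0]
opening: 0.0118
gripper_force: 30.0
```

```bash
python3 -c "
from h import *
for i in range(1): snap('10','wrist')"
```

```text
t 8.85 tcp [0.5638 0.2144 0.1542] tool-y yaw -10.43 F [-10.3   2.   -7. ] op 0.0118
```

Call:
{"api": "arm_command", "payload": {
  "increments": [1,0,0,-0.0007,0,1,0,0,-0.0014,0,1,0,0,-0.002,0,1,0,0,-0.002,0]
}}

```text
time_s: 9.3
eef_pos: [0.5637, 0.2143, 0.1562]
eef_rot: [-0.002, 0.768, 0.64, -0.004]
ft_force: [-9.0, 2.1, -8.0]
opening: 0.0118
gripper_force: 30.0
```

```bash
python3 -c "
from h import *
for i in range(1): snap('11')"
```

```text
t 9.3 tcp [0.5637 0.2143 0.1562] tool-y yaw -10.43 F [-9.   2.1 -8. ] op 0.0118
```

Call:
{"api": "arm_command", "payload": {
  "increments": [1,0,0,-0.002,0,1,0,0,-0.004,0,1,0,0,-0.007,0,1,0,0,-0.01,0,1,0,0,-0.014,0,1,0,0,-0.018,0,1,0,0,-0.022,0,1,0,0,-0.026,0,1,0,0,-0.03,0,1,0,0,-0.03,0,1,0,0,-0.03,0]
}}

```text
time_s: 10.4
eef_pos: [0.5641, 0.2143, 0.1867]
eef_rot: [-0.002, 0.768, 0.64, -0.004]
ft_force: [-9.5, 0.3, -2.5]
opening: 0.012
gripper_force: 30.0
```

```bash
python3 -c "
from h import *
snap('12','side','wrist')
im=cv2.imread('pics/side12.png')[190:300,200:330]
a=cv2.resize(im,(468,396),interpolation=cv2.INTER_CUBIC)
im=cv2.imread('pics/wrist12.png')[120:300,180:360]
b=cv2.resize(im,None,fx=2.2,fy=2.2,interpolation=cv2.INTER_CUBIC)[:, :330]
cv2.imwrite('pics/crop12.png',np.hstack([a,b]))"
```

```text
t 10.4 tcp [0.5641 0.2143 0.1867] tool-y yaw -10.42 F [-9.5  0.3 -2.5] op 0.012
```

View pics/crop12.png

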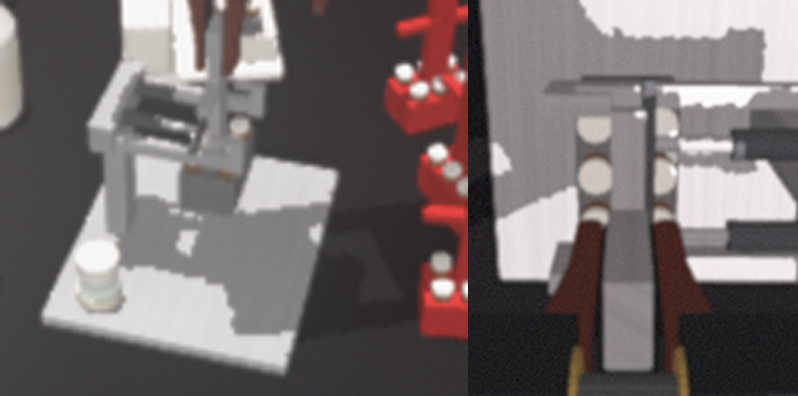

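The carrier is about 36 mm up: the bar is above the tips, the block is below the arms and the stem is still pressing the keeper. Next I'll bring it out forward, then raise it.

Call:
{"api": "arm_command", "payload": {
  "increments": [1,0,-0.005,0,0,1,0,-0.012,0,0,1,0,-0.02,0,0,1,0,-0.03,0,0,1,0,-0.042,0,0,1,0,-0.055,0,0,1,0,-0.065,0,0,1,0,-0.072,0,0,1,0,-0.072,0,0,1,0,-0.072,0,0,1,0,-0.072,0,0]
}}

```text
time_s: 11.6
eef_pos: [0.4977, 0.2281, 0.1891]
eef_rot: [0.0, 0.768, 0.64, 0.0]
ft_force: [-0.2, 0.3, -1.6]
opening: 0.0117
gripper_force: 30.0
```

```bash
python3 -c "
from h import *
snap('13')"
```

```text
t 11.6 tcp [0.4977 0.2281 0.1891] tool-y yaw -10.42 F [-0.2  0.3 -1.6] op 0.0117
```

Call:
{"api": "arm_command", "payload": {
  "increments": [1,0,0,-0.015,0,1,0,0,-0.04,0,1,0,0,-0.07,0,1,0,0,-0.1,0,1,0,0,-0.125,0,1,0,0,-0.14,0,1,-0.02,0.008,-0.14,0,1,-0.045,0.018,-0.14,-0.02,1,-0.075,0.03,-0.14,-0.035,1,-0.105,0.042,-0.14,-0.05,1,-0.135,0.054,-0.14,-0.06,1,-0.165,0.066,-0.14,-0.07]
}}

```text
time_s: 12.8
eef_pos: [0.5327, 0.0523, 0.329]
eef_rot: [0.0, 0.732, 0.681, 0.0]
ft_force: [0.3, 0.2, -2.7]
opening: 0.0115
gripper_force: 30.0
```

Call:
{"api": "arm_command", "payload": {
  "increments": [1,-0.025,0.01,0,-0.01,1,-0.055,0.022,0,-0.025,1,-0.085,0.034,0,-0.04,1,-0.115,0.046,0,-0.055,1,-0.145,0.058,0,-0.07,1,-0.175,0.07,0,-0.085,1,-0.205,0.082,0,-0.1,1,-0.235,0.094,0,-0.115,1,-0.26,0.104,0,-0.13,1,-0.275,0.11,0,-0.14,1,-0.275,0.11,0,-0.147,1,-0.275,0.11,0,-0.147]
}}

```text
time_s: 14.0
eef_pos: [0.6221, -0.2285, 0.3284]
eef_rot: [-0.001, 0.649, 0.761, -0.0]
ft_force: [-0.3, 1.1, -2.9]
opening: 0.0119
gripper_force: 30.0
```

```bash
python3 - <<'E'
from h import *
snap('14')
from station import read_state
s=read_state();y=np.radians(9.);p=s["eef_pos"]
c=load("scene0")
im=cv2.imread("pics/scene0.png");hsv=cv2.cvtColor(im,cv2.COLOR_BGR2HSV)
m=cv2.inRange(hsv,(0,0,170),(180,50,255));m[:,:190]=0;m[:210]=0;m[305:]=0;m[:,285:]=0
n,l,st,ce=cv2.connectedComponentsWithStats(m);print([(st[i].tolist()) for i in range(1,n) if st[i][4]>150])
E
```

```text
t 14.0 tcp [ 0.6221 -0.2285  0.3284] tool-y yaw 9.07 F [-0.3  1.1 -2.9] op 0.0119
[[196, 210, 81, 92, 3107]]
```

Call:
{"api": "arm_command", "payload": {
  "increments": [1,-0.025,-0.008,0,0,1,-0.05,-0.016,0,0,1,-0.075,-0.024,0,0,1,-0.09,-0.028,0,0,1,-0.09,-0.028,0,0,1,-0.09,-0.028,0,0,1,-0.09,-0.028,0,0]
}}

```text
time_s: 14.7
eef_pos: [0.6092, -0.3203, 0.329]
eef_rot: [-0.0, 0.648, 0.761, 0.0]
ft_force: [0.3, 1.0, -2.4]
opening: 0.0117
gripper_force: 30.0
```

```bash
python3 -c "
from h import *
snap('15','wrist')"
```

```text
t 14.7 tcp [ 0.6092 -0.3203  0.329 ] tool-y yaw 9.17 F [ 0.3  1.  -2.4] op 0.0117
```

View pics/wrist15b.png

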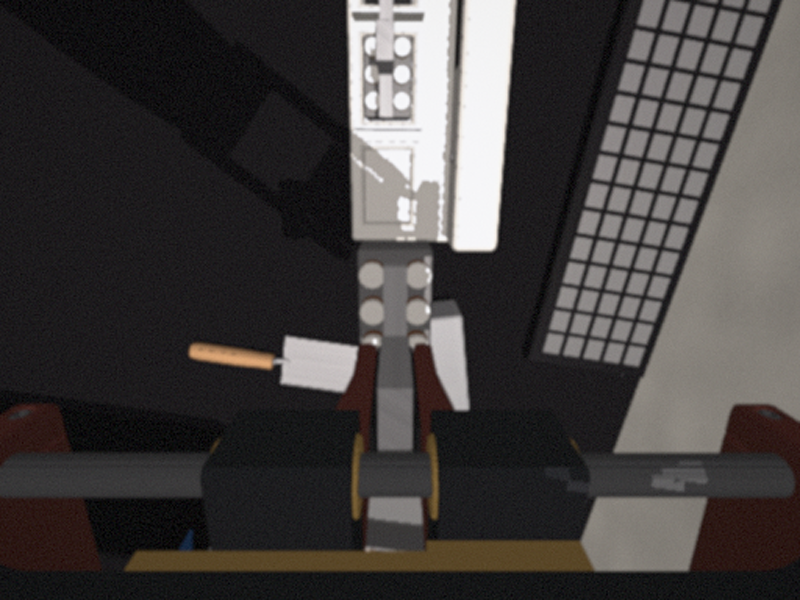

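The wrist view shows the empty pocket at about x 362–413, y 143–225, and the white block's edges at x≈352 and y≈240. The held carrier's block is at y≈245–345. I'll find the edges numerically.

```bash
python3 - <<'E'
from h import *
c=load("wrist15");g=cv2.GaussianBlur(cv2.cvtColor(cv2.imread("pics/wrist15.png"),cv2.COLOR_BGR2GRAY),(3,3),0).astype(int)
print("cols 220..300");
for r in (84,88,95,105,115,125,130,136,142,148): print(r,g[r,220:300].tolist())
print("rows 80..165")
for k in (232,240,246,252): print(k,g[80:165,k].tolist())
E
```

```text
cols 220..300
84 [16, 18, 27, 60, 114, 170, 209, 225, 230, 232, 234, 234, 234, 234, 234, 235, 235, 234, 232, 230, 228, 228, 228, 227, 227, 227, 227, 227, 227, 228, 228, 228, 228, 228, 228, 228, 228, 228, 228, 229, 229, 230, 230, 229, 229, 228, 226, 225, 228, 234, 241, 245, 246, 246, 246, 246, 246, 246, 246, 246, 246, 246, 246, 242, 226, 195, 168, 152, 134, 115, 104, 110, 136, 179, 218, 238, 244, 246, 246, 246]
88 [15, 16, 25, 54, 99, 137, 156, 164, 170, 180, 192, 208, 226, 240, 245, 246, 245, 245, 246, 246, 245, 245, 245, 245, 245, 246, 246, 246, 245, 245, 245, 245, 245, 246, 246, 246, 245, 245, 245, 245, 246, 246, 246, 245, 245, 245, 245, 245, 246, 246, 246, 246, 246, 246, 246, 246, 246, 246, 246, 246, 246, 246, 246, 245, 230, 199, 169, 150, 130, 113, 104, 110, 136, 180, 218, 236, 241, 244, 245, 246]
95 [18, 17, 24, 49, 94, 136, 158, 165, 165, 162, 155, 145, 138, 137, 140, 143, 146, 154, 169, 184, 197, 209, 220, 225, 227, 227, 227, 227, 227, 229, 230, 231, 230, 231, 230, 230, 230, 230, 227, 224, 222, 220, 216, 215, 223, 235, 243, 246, 246, 246, 246, 246, 246, 246, 246, 246, 246, 246
[... 3898 characters left out ...]
5, 165, 166, 166, 165, 165, 166, 168, 170, 170, 168, 166, 165, 164, 164, 165, 165, 165, 164, 164, 164, 164, 164, 165, 164, 164, 164, 164, 163, 164, 165, 165, 165, 164, 160, 153, 146, 149, 156, 161, 164, 164, 163, 164, 164, 160, 144, 116, 84, 63, 57, 59, 62, 66, 73, 77, 78, 80, 80]
252 [240, 232, 212, 209, 228, 243, 246, 246, 245, 242, 238, 239, 240, 235, 229, 230, 238, 244, 246, 246, 246, 247, 246, 244, 236, 218, 195, 177, 167, 164, 163, 164, 164, 165, 165, 165, 165, 165, 164, 164, 164, 164, 164, 165, 165, 164, 164, 163, 163, 164, 165, 165, 164, 164, 164, 164, 164, 164, 164, 163, 160, 152, 145, 148, 155, 161, 163, 163, 163, 164, 164, 162, 151, 123, 88, 66, 59, 60, 62, 66, 73, 77, 77, 77, 79]
```

```bash
python3 - <<'E'
from h import *
c=load("wrist15");z=.0385
f=lambda u,v,z=z:cast(c,(u,v),z)
TL,BL,TR,BR=f(232.0,100),f(232.7,138),f(262.8,115),f(262.8,138)
T,B=f(247.5,94.3),f(247.5,142.3)
def yaw(a,b):d=a-b;return np.degrees(np.arctan2(d[1],d[0]))-90
print("left edge yaw",yaw(f(223.7,84,.04),f(225,148,.04)),"chamferL",yaw(f(232.1,95),f(232.8,138)),"TB",yaw(T,B),np.linalg.norm(T-B),"house edge",yaw(f(290.5,84,.084),f(288.5,148,.084)))
L,R=f(232.5,120),f(262.8,120);d=R-L;print("width",np.linalg.norm(d),np.degrees(np.arctan2(d[1],d[0])))
print("bottom/top edge tilt", [np.degrees(np.arctan2(*(f(258,v)-f(234,v))[[1,0]])) for v in(94.3,142.3)])
print("centre",(T+B)/2,(L+R)/2)
# carrier block held: vials at (372,275),(418,275),(372,311),(418,311) z= tcp-0.15+0.035+0.046
z=.329-.0047-.15+.0047+.035+.046
V=[cast(c,np.array(p)/1.5625,z) for p in((372,274),(419,274),(372,310),(418,310))]
print(np.round(V,4),z)
E
```

```text
left edge yaw 8.657566416923174 chamferL 8.916607280193745 TB 8.878204804883637 0.07475284372740532 house edge 9.610732409576798
width 0.04879506047638784 9.181666350445852
bottom/top edge tilt [np.float64(9.178102883618514), np.float64(9.184916779415099)]
centre [ 0.59112578 -0.26022013  0.0385    ] [ 0.59162831 -0.26187827  0.0385    ]
[[ 0.5928 -0.2986  0.26  ]
 [ 0.6187 -0.2944  0.26  ]
 [ 0.5959 -0.3196  0.26  ]
 [ 0.6219 -0.3154  0.26  ]] 0.26000000000000006
```

```bash
python3 - <<'E'
from h import *
c=load("wrist15");im=cv2.imread("pics/wrist15.png");g=cv2.cvtColor(im,cv2.COLOR_BGR2GRAY)
a=np.radians(9.17);ty=np.array([np.cos(a),np.sin(a)]);tx=np.array([-ty[1],ty[0]]);tcp=np.array([.6092,-.3203])
m=cv2.inRange(g,125,200);m[:162]=0;m[222:]=0;m[:,:225]=0;m[:,285:]=0
n,l,st,ce=cv2.connectedComponentsWithStats(m)
for i in range(1,n):
    if st[i][4]>20:
        X=cast(c,ce[i],.26)[:2]-tcp;print(st[i].tolist(),np.round(ce[i],1),"tx,ty mm",np.round(1000*np.array([X@tx,X@ty]),1))
for r in(161,190,205): print(r,g[r,222:286].tolist())
print(g[150:172,252].tolist())
for u,v in((229.5,160),(276.5,160)):
    X=cast(c,(u,v),.248)[:2]-tcp;print("block edge",np.round(1000*np.array([X@tx,X@ty]),1))
E
```

```text
[259, 164, 18, 44, 463] [267.7 186.3] tx,ty mm [14.1 13.3]
[230, 168, 16, 17, 212] [237.7 176. ] tx,ty mm [ 23.4 -13. ]
[230, 192, 16, 16, 197] [238.  199.6] tx,ty mm [  1.6 -13.1]
[262, 203, 23, 19, 248] [276.5 213.5] tx,ty mm [-11.8  21.8]
[232, 215, 12, 6, 44] [238.4 217.4] tx,ty mm [-15.6 -13. ]
161 [9, 17, 19, 28, 26, 27, 44, 62, 76, 77, 81, 78, 76, 78, 77, 79, 79, 78, 78, 81, 79, 83, 76, 77, 76, 77, 77, 77, 80, 77, 79, 79, 77, 78, 79, 79, 77, 76, 77, 75, 79, 75, 78, 80, 75, 79, 79, 76, 76, 80, 77, 76, 76, 70, 58, 38, 28, 26, 22, 30, 25, 26, 31, 30]
190 [27, 27, 25, 28, 26, 29, 31, 50, 71, 80, 76, 72, 64, 69, 65, 71, 70, 71, 68, 63, 66, 70, 86, 105, 116, 116, 114, 117, 116, 113, 118, 116, 110, 115, 112, 114, 114, 111, 101, 76, 65, 61, 60, 66, 72, 74, 71, 67, 75, 105, 135, 150, 145, 118, 71, 30, 20, 13, 17, 20, 18, 14, 22, 22]
205 [26, 28, 27, 29, 25, 25, 22, 44, 69, 91, 119, 139, 157, 160, 163, 161, 165, 163, 163, 164, 161, 145, 127, 115, 112, 116, 115, 116, 117, 114, 115, 114, 112, 112, 115, 114, 113, 112, 114, 132, 149, 160, 161, 163, 165, 161, 165, 165, 164, 150, 129, 105, 91, 122, 163, 180, 183, 183, 186, 188, 188, 190, 187, 192]
[164, 162, 152, 122, 80, 61, 58, 63, 57, 66, 72, 79, 79, 74, 81, 80, 80, 78, 85, 85, 98, 108]
block edge [ 35.3 -20.9]
block edge [35.3 21.5]
```

Call:
{"api": "arm_command", "payload": {
  "increments": [1,0.02,-0.003,0,0,1,0.045,-0.006,0,0,1,0.0607,-0.0083,0,0,1,0.0607,-0.0083,0.02,0,1,0.0607,-0.0083,0.045,0,1,0.0607,-0.0083,0.075,0,1,0.0607,-0.0083,0.105,0,1,0.0607,-0.0083,0.13,0,1,0.0607,-0.0083,0.15,0,1,0.0607,-0.0083,0.16,0,1,0.0607,-0.0083,0.164,0,1,0.0607,-0.0083,0.164,0]
}}

```text
time_s: 15.95
eef_pos: [0.5914, -0.2629, 0.1652]
eef_rot: [0.0, 0.649, 0.761, 0.0]
ft_force: [0.5, 0.1, -2.8]
opening: 0.012
gripper_force: 30.0
```

Call:
{"api": "arm_command", "payload": {
  "increments": [1,0,0,0,0,1,0,0,0,0,1,0,0,0,0]
}}

```text
time_s: 16.25
eef_pos: [0.5915, -0.2633, 0.1659]
eef_rot: [0.001, 0.649, 0.761, 0.0]
ft_force: [0.4, -0.2, -2.1]
opening: 0.012
gripper_force: 30.0
```

```bash
python3 -c "
from h import *
snap('16','wrist','scene')
a=cv2.resize(cv2.imread('pics/wrist16.png')[90:240,190:330],(400,429),interpolation=cv2.INTER_CUBIC)
b=cv2.resize(cv2.imread('pics/scene16.png')[190:310,180:292],(400,429),interpolation=cv2.INTER_CUBIC)
cv2.imwrite('pics/crop16.png',np.hstack([a,b]))
print((np.array([.5913,-.2617])-0))"
```

```text
t 16.25 tcp [ 0.5915 -0.2633  0.1659] tool-y yaw 9.12 F [ 0.4 -0.2 -2.1] op 0.012
[ 0.5913 -0.2617]
```

Call:
{"api": "arm_command", "payload": {
  "increments": [1,0.0015,0,0,0,1,0.0015,0,0.003,0,1,0.0015,0,0.006,0,1,0.0015,0,0.009,0,1,0.0015,0,0.012,0,1,0.0015,0,0.014,0,1,0.0015,0,0.016,0,1,0.0015,0,0.016,0]
}}

```text
time_s: 17.15
eef_pos: [0.5907, -0.2615, 0.1486]
eef_rot: [-0.0, 0.649, 0.761, -0.0]
ft_force: [0.3, 0.6, -1.9]
opening: 0.0119
gripper_force: 30.0
```

Call:
{"api": "arm_command", "payload": {
  "increments": [1,0,0,0.003,0,1,0,0,0.006,0,1,0,0,0.009,0,1,0,0,0.011,0,1,0,0,0.011,0,1,0,0,0.011,0]
}}

```text
time_s: 17.75
eef_pos: [0.5908, -0.2616, 0.1379]
eef_rot: [-0.0, 0.649, 0.761, -0.0]
ft_force: [-0.8, 0.6, -2.7]
opening: 0.0121
gripper_force: 30.0
```

Call:
{"api": "arm_command", "payload": {
  "increments": [1,0,0,0.001,0,1,0,0,0.0015,0,1,0,0,0.0015,0,1,0,0,0.0015,0]
}}

```text
time_s: 18.15
eef_pos: [0.5909, -0.2616, 0.1365]
eef_rot: [0.0, 0.649, 0.761, 0.0]
ft_force: [0.4, -0.7, -2.8]
opening: 0.0116
gripper_force: 30.0
```

Call:
{"api": "arm_command", "payload": {
  "increments": [1,0,0,0.001,0,1,0,0,0.0015,0,1,0,0,0.0015,0,1,0,0,0.0015,0]
}}

```text
time_s: 18.55
eef_pos: [0.5911, -0.2616, 0.136]
eef_rot: [0.0, 0.649, 0.761, 0.0]
ft_force: [-2.3, 1.9, 6.1]
opening: 0.0115
gripper_force: 30.0
```

```bash
python3 -c "
from h import *
snap('17')"
```

```text
t 18.55 tcp [ 0.5911 -0.2616  0.136 ] tool-y yaw 9.12 F [-2.3  1.9  6.1] op 0.0115
```

The carrier touched the floor at the expected height (TCP z 0.136). I'll relieve the press, open and retreat straight up.

Call:
{"api": "arm_command", "payload": {
  "increments": [1,0,0,-0.0008,0,1,0,0,-0.0008,0,0.6,0,0,-0.0008,0,0.3,0,0,-0.0008,0,0,0,0,-0.0008,0,-0.3,0,0,-0.0008,0,-0.3,0,0,-0.0008,0,-0.3,0,0,-0.0008,0,-0.3,0,0,-0.0008,0,-0.3,0,0,-0.0008,0,-0.3,0,0,-0.0008,0]
}}

```text
time_s: 19.65
eef_pos: [0.5909, -0.2615, 0.1358]
eef_rot: [0.0, 0.649, 0.761, -0.0]
ft_force: [0.8, 0.1, 0.4]
opening: 0.0566
gripper_force: 0.0
```

Call:
{"api": "arm_command", "payload": {
  "increments": [-0.3,0,0,-0.01,0,-0.3,0,0,-0.025,0,-0.3,0,0,-0.045,0,-0.3,0,0,-0.07,0,-0.3,0,0,-0.1,0,-0.3,0,0,-0.13,0,-0.3,0,0,-0.16,0,-0.3,-0.03,0,-0.18,0,-0.3,-0.06,0,-0.18,0,-0.3,-0.06,0,-0.18,0,-0.3,-0.06,0,-0.18,0]
}}

```text
time_s: 20.75
eef_pos: [0.6001, -0.321, 0.3166]
eef_rot: [0.0, 0.649, 0.761, 0.0]
ft_force: [0.3, 0.7, 0.2]
opening: 0.0573
gripper_force: 0.0
```

```bash
python3 - <<'E'
from h import *
snap('18','wrist','side')
a=cv2.resize(cv2.imread('pics/wrist18.png')[0:250,190:340],(360,600),interpolation=cv2.INTER_CUBIC)
b=cv2.resize(cv2.imread('pics/side18.png')[110:310,170:320],(440,587),interpolation=cv2.INTER_CUBIC)
b=cv2.copyMakeBorder(b,0,13,0,0,cv2.BORDER_CONSTANT)
cv2.imwrite('pics/crop18.png',np.hstack([a,b]))
E
```

```text
t 20.75 tcp [ 0.6001 -0.321   0.3166] tool-y yaw 9.06 F [0.3 0.7 0.2] op 0.0573
```

View pics/crop18.png

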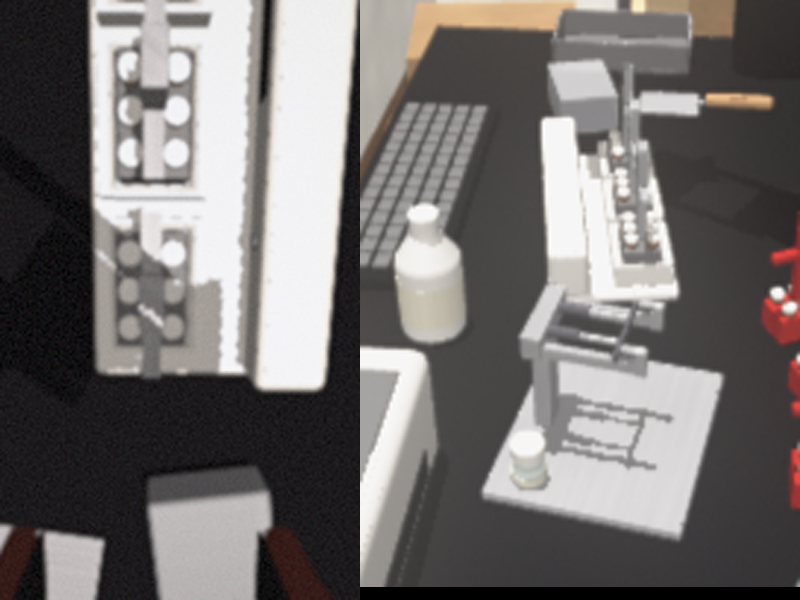

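The carrier stands upright in the third bay, with its vials at crop (150,285) in line with its neighbour's. The hook is empty, and the jar and bottle have not moved. The robot is clear, so I'm handing in.

```bash
python3 -c "
from station import *
print(sign_off())"
```

```text
the job is handed in; nothing more can be done
None
```

The carrier is off the hook and standing upright, fully home in the empty bay. The gripper is open and clear, and the job was handed in at about 21 s.

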